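Open the counterweighted guard and push the block home in the stamping nest

ROBOT

A 6-joint arm with a two-finger parallel gripper is mounted at the origin on a cart in front of the work surface, level with it; the furniture and walls round the work are solid. World frame = base frame: x ahead of the robot, y to its left, z up, the work surface at z = 0. Lengths are in mm, angles in rad, forces in N, time in s.
With the tool pointing down it reaches from about 400 to 925 mm from the base axis. Payload 12.5 kg.
Tool frame: the origin (TCP) lies at the very end of the fingers, on their centre line; the grasp point (between the pads) lies 19 mm behind it (env.grasp_offset is the distance from the TCP to the grasp point, in mm); z points along the fingers, y is the direction in which the jaws open and shut (so a half turn about z gives the same grasp; the last joint's range is limited). The gripper opens to 95 mm and grips with 3 to 60 N. Pads are 20 mm wide; open, the fingers measure 119 mm over their backs; the gripper's body (75 mm by 180 mm) begins 59 mm behind the grasp point.
Start: joints at [-1.359, 0.491, 1.559, -0, 1.092, -0.106], TCP at [195.322, -593.714, 214.661] pointing down, gripper open.
Joint ranges: [-3.1, 3.1], [-0.84, 2.19], [0.05, 2.79], [-1.13, 4.28], [0.06, 2.93], [-2.69, 2.69]. Speed limits (rad/s): [2.22, 2.22, 2.79, 3.14, 3.14, 3.14].

INTERFACE

Orientations are given as [roll, pitch, yaw] about the fixed x, y, z axes, in that order (R = Rz(yaw) Ry(pitch) Rx(roll)).
In Python, from cell import env gives the robot as it stands. The module is installed in compiled form; this text tells all that it offers.
- The arm moves only by the shell command python3 -m pendant 'ROWS'. ROWS is JSON, one flat list of numbers, 5 for each row, row after row: the shift along the tool's x, y, z as a fraction of full scale, then the turn about the tool's z as a fraction of full scale, then the gripper's target within -1 to 1 (shut at 1, half-way at 0, fully open at -1). In form: [x, y, z, turn, grip, x, y, z, turn, grip, ...]. A call has 1 to 10 rows; each row shifts and turns the commanded pose from where the row before left it, along the tool's axes as they then stand; what a row does not reach is not made up. Full scale, the value 1, is 0.4 m for a shift and 180 degrees for a turn. A row lasts 1/8 s, in which the tool goes at most 62.5 mm and 10.7 degrees, less where a joint would pass 70% of its speed; a pose out of reach is approached as far as the arm can. A call with a number of a shift or a turn outside -1 to 1 is refused whole. A call with a gripper value outside its range is refused whole. The fingers move at their own pace and stop on an object; the grip force is fixed at half the most. Time passes only in rows, so rows that do not move let the fingers close. It gives the time, the measured TCP pose, the force and the opening at its end, in the units of the state.
- env.state(): the state, without advancing time (a new reading comes with each control period).
- env.read_camera(name): name is "scene" or "top"; returns the picture (384x512x3 uint8, red, green, blue); there is no depth.
- env.camera_model(name): a dict with "fx", "fy", "cx", "cy" (pixels), "view" (4x4, takes a point from world to camera coordinates). Camera axes: x right, y down, z forward; pixel columns grow to the right and rows downward; lengths in mm; the calibration is good to about 2 mm. A picture is of the moment at which its call begins. camera_model takes no time and is no camera call.
- env.job_done(): hands the job in, once; it reports no verdict.
Trained networks look in the newest picture that a camera, given by its name, has taken for a name from the list of things; names that differ only in an ending like _2 or _b are one class to them, and where a whole thing is asked for, a point or a joint stands for the part that bears it (a point fixed in the world has none). Each returns a list of dicts, best first, with "confidence" (0 to 1); they miss things now and then, are a little off and sometimes report something else, mostly with a low value. They report only what shows in the picture. A call takes as long as a camera call. They do not tell look-alikes from the thing itself.
- env.masks_of(thing, camera): "region" (384x512 bool, what is visible of it).
- env.landmark_of(thing, camera): "xyz" ([x, y, z] in mm, in world coordinates, good to about 4 mm: a listed point, or the origin of a listed thing).
The state is a dict: "t": time; "joints": joint angles; "qvel": joint speeds; "tau": joint torques, N m; "eef_pos": TCP position; "tcp_rot": TCP orientation; "ft_force": force on the tool from outside, world axes, zero at the start; "moment": the same for the moment, N m; "opening": opening from 0.0 (shut) to 1.0 (fully open).
Only numpy, scipy, OpenCV 4.12 (cv2) and the standard library are available. Lean on these libraries where they do the work, as an engineer would, in place of code of your own. Each camera call takes 0.05 s, during which the arm holds its last target.

TASK

Push the counterweighted yellow guard of the stamping nest up past its balance point, by its red bar, so that it stays up against its upper stop by itself; then push the dark steel block along the base plate into the nest until it is fully home against the back stop. Only push with the fingers: the block must stay down on the plate and not be lifted, the guard must be up before the block is pushed in, and the other things around the nest must be left alone.

Things in the scene. Friction and masses are not known exactly. Their poses are not given: they have to be found in the camera images.
- nest: Stamping nest, fixed: pale aluminium base plate 270 x 200 x 8 mm, x -185 to +85 mm in its frame. Origin: on the bench top, under the middle of the back stop's front face. +x runs from the open front into the nest (the block's way), +y left, z up. Grey hinge posts at x +45, y +-94 mm, 69 mm high; thin rest posts under the side arms at x -55, y +-80 mm.
- seat (a point): Where the centre of the block's underside lies when fully home: on the plate's top (8 mm over the bench), 31 mm before the back stop (100 mm wide, top 30 mm over the bench). Guide rails beside it, 72 mm apart inside, 26 mm high over the bench, run straight to 55 mm before the stop and flare to about 105 mm apart at 100 mm. Axes as the nest's.
- guard_hinge (a point): Middle of the guard's hinge line, 45 mm behind the face of the back stop and 55 mm over the bench. Axes as the nest's; the hinge line runs along its y.
- guard (a joint): Guard angle, rad: 0 = down on its rest posts, its clear shield across the way into the nest; grows as the guard is pushed up and away from the robot; 1.50 = upper stop. Below the balance point at about 0.85 it falls back; beyond it, it swings on by itself, slowed by a damped hinge, to the upper stop and stays. Takes about 1 to 3 N at the red bar.
- push_bar (a point): Centre of the guard's red round bar, 14 mm thick, 172 mm long along y, joining the front ends of two yellow side arms. Guard down: 170 mm before and 60 mm above the hinge line (115 mm over the bench); it circles the hinge line at 180 mm. Under it is free space over the block; a clear shield 80 mm wide hangs 42 mm behind it, lower edge 16 mm over the bench.
- block_mid (a point): Centre of the loose dark steel block, 62 x 62 x 22 mm, about 0.3 to 0.6 kg, sliding easily (friction about 0.3) on plate and rails; it lies flat on the base plate in front of the shield, below the red bar; this point is 11 mm above its underside. z up, x and y along its sides.
- tin: Bystander: round yellow tin, 73 mm across, 25 mm high, beside the nest; origin at its underside.
- jar: Bystander: brown glass flux jar with a stirring stick, 45 x 59 x 48 mm; origin at its underside.
- stake: Bystander: round dark steel stake, 64 mm across, 17 mm high; origin at its underside.
- blue_tin: Bystander: round blue tin, 89 mm across, 37 mm high; origin at its underside.
- cap: Bystander: small black ribbed cap, 22 mm across, 18 mm high; origin at its underside.
- pliers: Bystander: pliers with red handles lying flat, 126 x 29 x 10 mm; origin at the underside.
Mind the look-alikes: they are no part of the job. What is shaped like the part that bears block_mid but purple is not meant.

How it is judged:
By the outcome, as a careful person would: the job done as asked, in the order asked, and still so for the second after the job is handed in, with the robot touching nothing.
It also fails if it takes over 70 s, if anything falls off the work surface, if the arm or the gripper's body presses on something with over 40 N, if the wrist force passes 120 N, or if a joint passes its speed limit or range.

## Working session

There is one attempt and no reset: what is moved stays moved. The work goes in short steps, Python scripts to look and compute and a shell command to move; the robot and the scene stay as the last step left them, time stands still between calls to the robot, and variables do not carry over. Pictures are saved under pics/ and viewed, and the job is handed in when it is done.

```bash
mkdir -p pics; ls
python3 - <<'E'
from cell import env
import cv2
for n in("scene","top"):
    cv2.imwrite(f"pics/{n}0.png",env.read_camera(n)[:,:,::-1])
    for th in ("nest","seat","guard_hinge","push_bar","block_mid"):
        print(n,th,[(round(d["confidence"],2),[round(v) for v in d["xyz"]]) for d in env.landmark_of(th,n)])
print(env.state())
E
```

```text
pics
scene nest []
scene seat [(0.92, [614, 99, 12]), (0.26, [648, 244, 2])]
scene guard_hinge [(0.74, [681, 77, 53]), (0.56, [702, 369, -1])]
scene push_bar [(0.79, [523, 132, 116]), (0.23, [613, -64, 3])]
scene block_mid [(0.84, [518, 122, 20]), (0.51, [502, 331, 9])]
top nest [(0.68, [643, 92, -3]), (0.57, [612, 102, 10]), (0.56, [659, -208, -1])]
top seat [(0.72, [610, 101, 7])]
top guard_hinge [(0.94, [686, 76, 54])]
top push_bar [(0.97, [523, 132, 113])]
top block_mid [(0.76, [506, 332, 11]), (0.57, [516, 124, 19])]
{'t': 0.6, 'joints': array([-1.35860356e+00,  4.90910529e-01,  1.55891841e+00,  1.28332363e-05,
        1.09169872e+00, -1.05605695e-01]), 'qvel': array([-0.00100453,  0.00046664,  0.00015205,  0.00059125,  0.00028602,
        0.00044677]), 'tau': array([-2.10762038e-03, -6.12214065e+01, -2.58362317e+01,  6.92656729e-02,
        4.45382169e-02,  2.50526102e-05]), 'eef_pos': array([ 195.32061367, -593.70555564,  214.64804804]), 'tcp_rot': array([ 3.14152682e+00, -4.47459232e-06,  3.17792550e-01]), 'ft_force': array([ 0.20488201, -0.47454171, -0.2712027 ]), 'moment': array([0.07227872, 0.04982642, 0.04557614]), 'opening': 0.9971520107898788}
```

View pics/scene0.png

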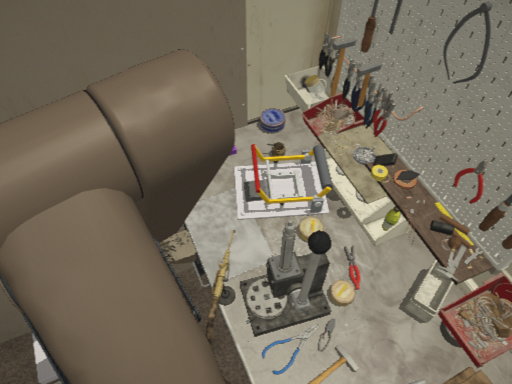

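View pics/top0.png

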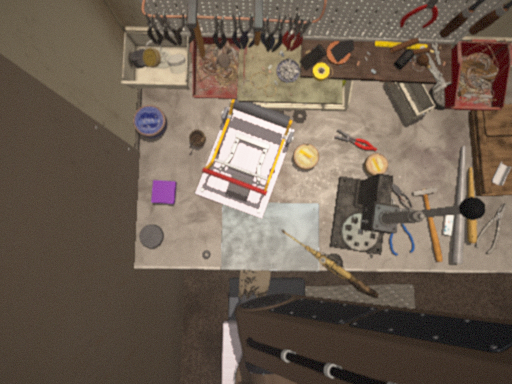

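```bash
cat > h.py <<'E'
import numpy as np, cv2
from cell import env
def P(n):
    m=env.camera_model(n);K=np.array([[m["fx"],0,m["cx"]],[0,m["fy"],m["cy"]],[0,0,1]]);return K@np.array(m["view"])[:3]
def tri(a,b):
    X=cv2.triangulatePoints(P("scene"),P("top"),np.float64(a).reshape(2,1),np.float64(b).reshape(2,1));return (X[:3]/X[3]).ravel().round()
def pr(n,p):
    q=P(n)@np.r_[p,1];return (q[:2]/q[2]).round(1)
def onz(n,uv,z):
    p=P(n);A=p[:,:2];  M=np.c_[A,-np.r_[uv,1]];return np.linalg.solve(M,-(p[:,2]*z+p[:,3]))[:2].round(1)
yaw=-0.333
def nest(p,o=(641,90)): # nest->world
    c,s=np.cos(yaw),np.sin(yaw);return np.array([o[0]+c*p[0]-s*p[1],o[1]+s*p[0]+c*p[1],p[2]])
E
python3 - <<'E'
from h import *
print("knob",tri((319,243),(472,208)), "column top",tri((289,225),(376,190)))
for n,(x,y,w,h) in dict(scene=(225,130,120,95),top=(185,85,130,140)).items():
    im=cv2.imread(f"pics/{n}0.png");f=5.5 if n=="scene" else 4.2
    c=cv2.resize(im[y:y+h,x:x+w],None,fx=f,fy=f,interpolation=cv2.INTER_CUBIC)
    for p,col in [((-185,100,8),0),((-185,-100,8),0),((85,100,8),0),((85,-100,8),0),((-125,86,115),1),((-125,-86,115),1),((45,94,69),2),((45,-94,69),2),((-55,80,70),3),((-55,-80,70),3)]:
        u=(pr(n,nest(p))-[x,y])*f
        cv2.circle(c,tuple(int(v) for v in u),4,[(0,255,0),(255,0,0),(255,0,255),(0,128,255)][col],1)
    cv2.imwrite(f"pics/{n}z.png",c)
E
```

```text
knob [ 450. -292.  415.] column top [ 480. -168.  276.]
```

View pics/scenez.png

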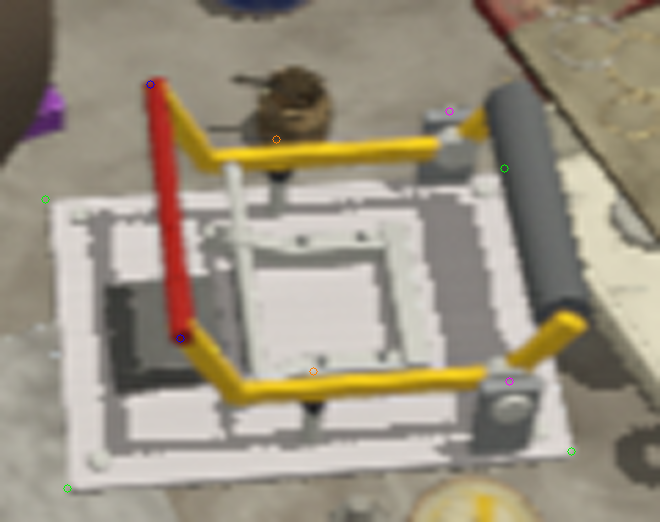

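View pics/topz.png

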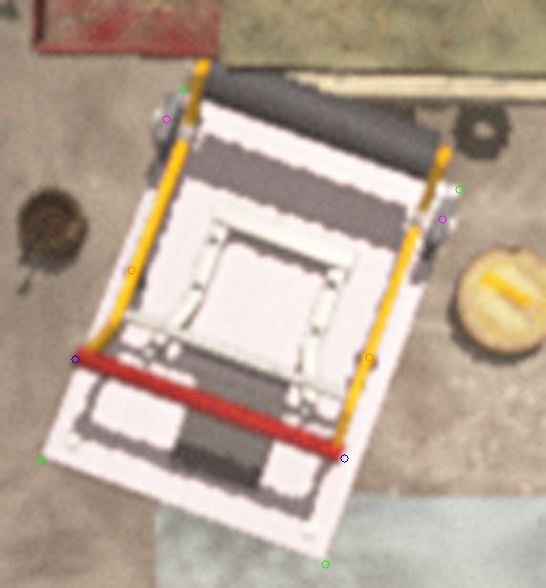

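```bash
python3 -m pendant '[0,0,-0.15,0,1, 0,0,-0.15,0,1, 0,0,-0.15,0,1, 0,0,-0.15,0,1, 0,0,-0.12,0,1, 0,0,0,0,1]'; python3 -c "
from h import *
print(env.state()['joints'])
m=env.masks_of('block_mid','top')
env.read_camera('top')
for d in env.masks_of('block_mid','top'):
    r=d['region'];ys,xs=np.nonzero(r);print(d['confidence'],xs.mean(),ys.mean(),r.sum(),cv2.minAreaRect(np.c_[xs,ys].astype(np.float32)))
"
```

```text
t: 1.35
eef_pos: [195.4, -593.8, 506.5]
tcp_rot: [3.135, 0.001, 0.318]
ft_force: [-0.2, -0.1, -0.5]
opening: 0.425
[-1.35854236e+00  3.62098059e-01  1.02445430e+00  1.46830904e-05
  1.74835583e+00 -1.05626054e-01]
0.83 163.43508771929825 191.7263157894737 570 ((163.0, 192.0), (24.0, 24.0), 90.0)
0.56 237.9012987012987 188.6103896103896 385 ((238.15003967285156, 187.0500030517578), (23.084625244140625, 22.76839828491211), 18.434947967529297)
```

```bash
python3 -m pendant '[0.097,-0.117,0,0,1, 0.097,-0.117,0,0,1, 0.097,-0.117,0,0,1, 0.097,-0.117,0,0,1, 0.097,-0.117,0,0,1, 0.097,-0.117,0,0,1, 0.097,-0.117,0,0,1]' && python3 -m pendant '[0.097,-0.117,0,0,1, 0.097,-0.117,0,0,1, 0.097,-0.117,0,0,1, 0.097,-0.117,0,0,1, 0.097,-0.117,0,0,1, 0.097,-0.117,0,0,1, 0,0,0,0.055,1, 0,0,0,0.055,1, 0,0,0,0.055,1, 0,0,0,0.042,1]'; python3 -c "
from h import *
print(env.state()['joints'])"
```

```text
t: 2.38
eef_pos: [351.0, -195.6, 501.4]
tcp_rot: [-3.14, 0.001, 0.317]
ft_force: [0.8, -1.1, 0.1]
opening: 0.003
t: 3.62
eef_pos: [484.2, 141.9, 501.1]
tcp_rot: [3.14, 0.002, -0.337]
ft_force: [-1.0, 0.4, -0.2]
opening: 0.003
[ 1.54169705e-01  1.50084100e-01  1.32575900e+00 -9.44255925e-05
  1.66848852e+00  2.06224892e+00]
```

```bash
python3 -m pendant '[0,0,0.15,0,1, 0,0,0.15,0,1, 0,0,0.15,0,1, 0,0,0.15,0,1, 0,0,0.15,0,1, 0,0,0.15,0,1, 0,0,0.13,0,1, 0,0,0,0,1]'; python3 -c "
from h import *
for n in('scene','top'):
    im=env.read_camera(n)[:,:,::-1]
    x,y,w,h=dict(scene=(200,110,160,120),top=(170,80,160,150))[n]
    cv2.imwrite(f'pics/{n}1.png',cv2.resize(im[y:y+h,x:x+w],None,fx=4,fy=4))"
```

```text
t: 4.62
eef_pos: [481.8, 141.4, 87.4]
tcp_rot: [3.138, 0.008, -0.333]
ft_force: [-0.1, -0.1, 1.2]
opening: 0.003
```

View pics/scene1.png

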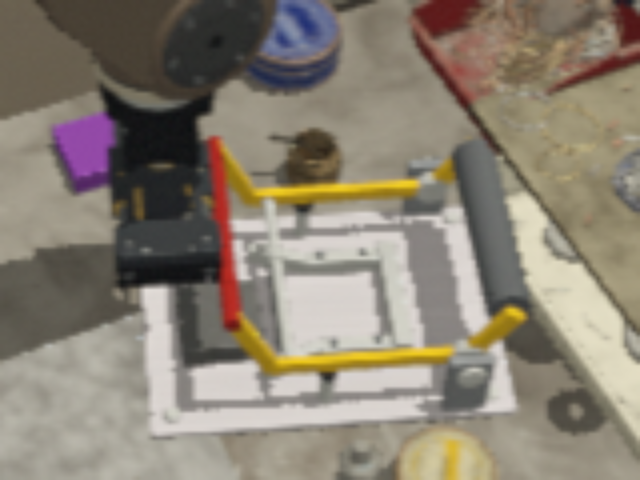

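View pics/top1.png

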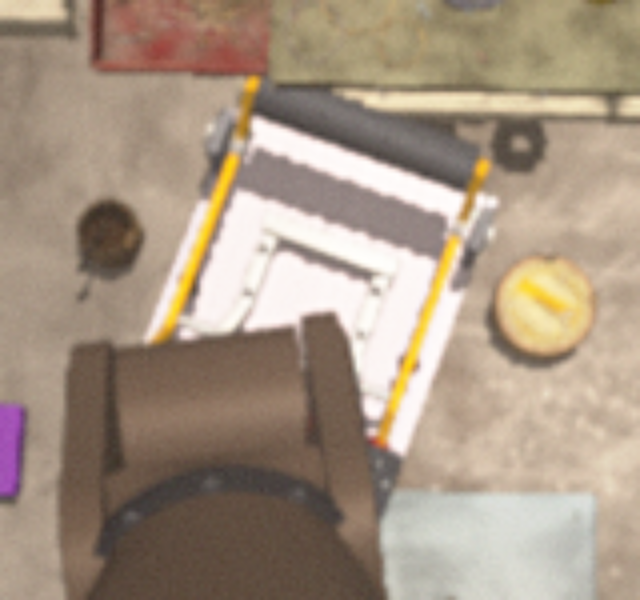

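```bash
python3 -m pendant '[0.03,0,0.02,0,1, 0.03,0,0,0,1, 0.015,0,0,0,1, 0,0,0,0,1]'
```

```text
t: 5.22
eef_pos: [505.8, 133.7, 83.2]
tcp_rot: [3.138, 0.015, -0.333]
ft_force: [-38.7, 22.3, 24.6]
opening: 0.007
```

```bash
python3 -m pendant '[-0.01,0,0,0,1, 0.004,0,-0.02,0,1, 0.01,0,-0.025,0,1, 0.013,0,-0.025,0,1, 0,0,0,0,1]'; python3 -c "
from h import *
for n in('scene',):
    im=env.read_camera(n)[:,:,::-1]
    x,y,w,h=dict(scene=(200,110,160,120),top=(170,80,160,150))[n]
    cv2.imwrite(f'pics/{n}2.png',cv2.resize(im[y:y+h,x:x+w],None,fx=4,fy=4))"
```

```text
t: 5.85
eef_pos: [517.5, 129.9, 111.8]
tcp_rot: [3.141, 0.004, -0.333]
ft_force: [-14.3, 3.9, 7.1]
opening: 0.003
```

View pics/scene2.png

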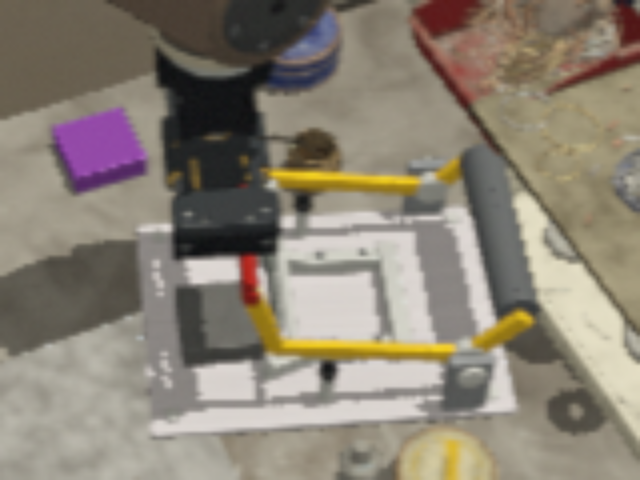

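```bash
python3 -m pendant '[0.016,0,-0.034,0,1, 0.023,0,-0.035,0,1, 0.03,0,-0.033,0,1, 0,0,0,0,1]'
```

```text
t: 6.4
eef_pos: [546.4, 120.5, 153.2]
tcp_rot: [-3.14, -0.002, -0.333]
ft_force: [-3.5, 2.9, 3.3]
opening: 0.004
```

```bash
python3 -m pendant '[0.034,0,-0.03,0,1, 0.034,0,-0.028,0,1, 0.04,0,-0.024,0,1, 0.04,0,-0.02,0,1, 0,0,0,0,1]'; python3 -c "
from h import *
for n in('scene',):
    im=env.read_camera(n)[:,:,::-1]
    x,y,w,h=dict(scene=(200,110,160,120),top=(170,80,160,150))[n]
    cv2.imwrite(f'pics/{n}3.png',cv2.resize(im[y:y+h,x:x+w],None,fx=4,fy=4))"
```

```text
t: 7.02
eef_pos: [602.0, 101.0, 192.6]
tcp_rot: [-3.141, -0.002, -0.333]
ft_force: [-0.3, 0.5, -0.0]
opening: 0.002
```

View pics/scene3.png

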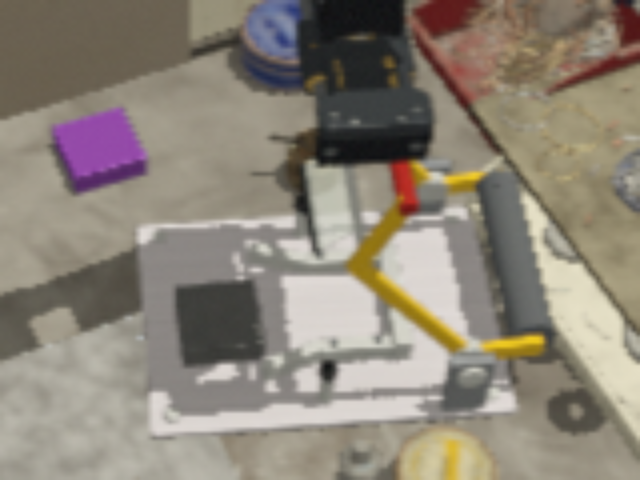

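```bash
python3 -m pendant '[0.05,0,-0.015,0,1, 0.05,0,-0.01,0,1, 0.03,0,-0.005,0,1, 0,0,0,0,1]'; python3 -c "
from h import *
for n in('scene',):
    im=env.read_camera(n)[:,:,::-1]
    x,y,w,h=dict(scene=(200,110,160,120),top=(170,80,160,150))[n]
    cv2.imwrite(f'pics/{n}4.png',cv2.resize(im[y:y+h,x:x+w],None,fx=4,fy=4))"
```

```text
t: 7.58
eef_pos: [650.2, 84.4, 203.7]
tcp_rot: [3.141, 0.0, -0.333]
ft_force: [-0.5, 0.4, 0.4]
opening: 0.0
```

View pics/scene4.png

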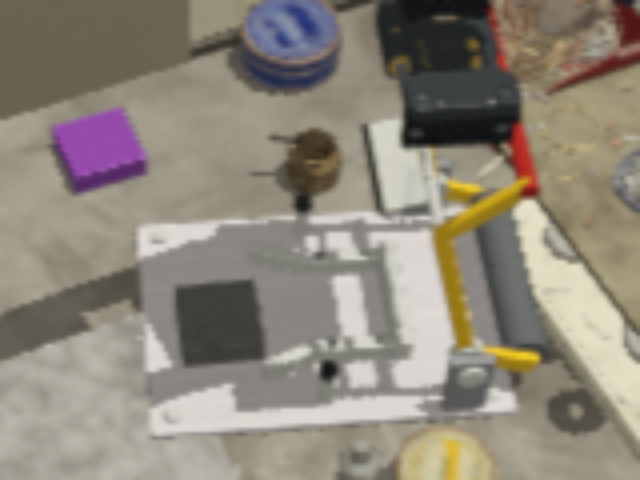

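```bash
python3 -m pendant '[-0.05,0,-0.04,0,1, -0.14,0,-0.02,0,1, -0.15,0,0,0,1, -0.15,0,0,0,1, -0.02,0,0,0,1, 0,0,0,0,1]'; python3 -c "
from h import *
for n in('scene','top'):
    im=env.read_camera(n)[:,:,::-1]
    x,y,w,h=dict(scene=(200,110,160,120),top=(170,80,160,150))[n]
    cv2.imwrite(f'pics/{n}5.png',cv2.resize(im[y:y+h,x:x+w],None,fx=4,fy=4))
    print(n,[(d['confidence'],d['xyz']) for d in env.landmark_of('block_mid',n)])
    print(n,[(d['confidence'],d['xyz']) for d in env.landmark_of('seat',n)])
    for d in env.masks_of('block_mid',n):
        ys,xs=np.nonzero(d['region']);print(d['confidence'],cv2.minAreaRect(np.c_[xs,ys].astype(np.float32)))
"
```

```text
t: 8.38
eef_pos: [457.3, 151.4, 228.6]
tcp_rot: [-3.141, -0.001, -0.332]
ft_force: [1.1, 0.3, 0.3]
opening: 0.005
scene [(0.82, [516.4, 121.8, 20.2]), (0.71, [502.1, 327.9, 5.0])]
scene [(0.95, [615.2, 100.0, 9.9]), (0.62, [650.7, 246.5, 3.1])]
0.76 ((254.94140625, 190.2965545654297), (20.678327560424805, 21.591825485229492), 85.2363510131836)
0.63 ((226.343994140625, 150.3920135498047), (10.375356674194336, 19.856285095214844), 79.69515228271484)
top [(0.5, [519.8, 123.1, 17.9]), (0.49, [502.8, 328.8, 13.3])]
top [(0.57, [615.2, 104.7, 8.4])]
0.5 ((157.0, 191.5), (23.0, 12.0), 90.0)
```

View pics/scene5.png

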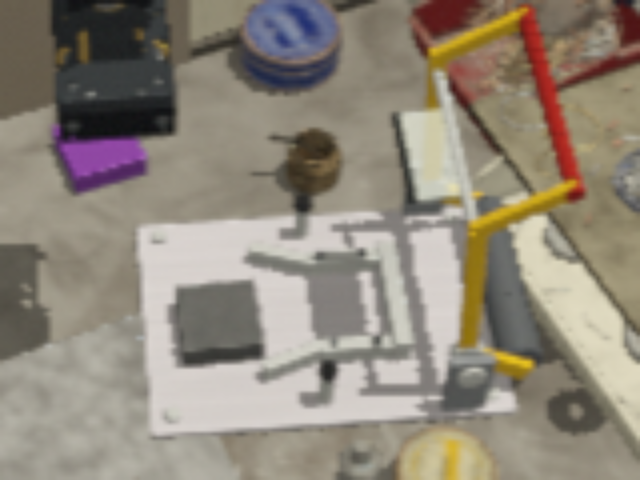

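View pics/top5.png

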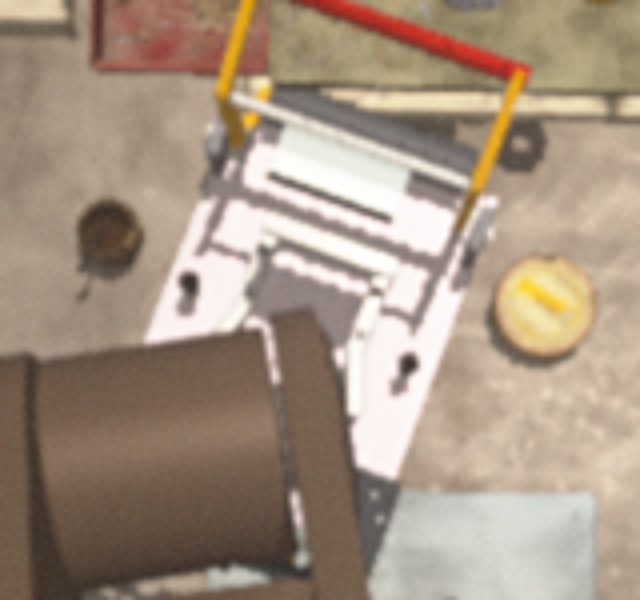

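```bash
python3 -c "
from h import *
c,s=np.cos(yaw),np.sin(yaw)
R=np.array([[c,s],[-s,c]])
f=lambda uv,z:(R@(onz('scene',(uv[0]/4+200,uv[1]/4+110),z)-[642.5,91])).round()
print('block',[f(u,30) for u in [(176,290),(253,282),(263,346),(182,352)]])
print('plate',[f(u,8) for u in [(137,226),(151,435),(515,411)]])
print('rails front',[f(u,26) for u in [(248,250),(262,372)]],'straight end',[f(u,26) for u in [(315,258),(325,345)]],'stop',[f(u,30) for u in [(388,243),(408,346)]])
print('tcp',R@(env.state()['eef_pos'][:2]-[642.5,91]))"
```

```text
block [array([-158.,   13.]), array([-99.,  16.]), array([-98., -45.]), array([-158.,  -45.])]
plate [array([-183.,   97.]), array([-185., -102.]), array([  83., -104.])]
rails front [array([-99.,  50.]), array([-100.,  -66.])] straight end [array([-48.,  38.]), array([-51., -45.])] stop [array([ 9., 45.]), array([  9., -54.])]
tcp [-194.05804196   -3.78003825]
```

```bash
python3 -m pendant '[0,0.028,0.13,0,0.5, 0,0,0.15,0,0.5, 0,0,0.15,0,0.5, 0,0,0.08,0,0.5, 0,0,0.012,0,0.5, 0,0,0,0,0.5, 0,0,0,0,0.5]'; python3 -c "
from h import *
for n in('scene',):
    im=env.read_camera(n)[:,:,::-1]
    x,y,w,h=dict(scene=(200,110,160,120),top=(170,80,160,150))[n]
    cv2.imwrite(f'pics/{n}6.png',cv2.resize(im[y:y+h,x:x+w],None,fx=4,fy=4))"
```

```text
t: 9.65
eef_pos: [454.6, 140.6, 20.7]
tcp_rot: [-3.141, -0.002, -0.333]
ft_force: [0.4, 0.1, 0.3]
opening: 0.249
```

View pics/scene6.png

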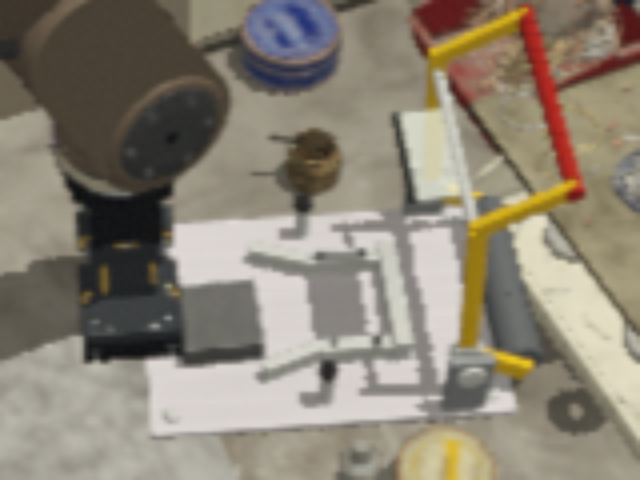

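```bash
python3 -c "
from h import *
e=env.state()['eef_pos'];j=env.state()['joints'];print(j)
for dz in range(0,401,50):
    p=e+[0,0,dz];print(dz,(pr('scene',p)-[200,110])*4, (pr('top',p)-[170,80])*4, 'dy100mm px',np.linalg.norm(pr('scene',p)-pr('scene',p+[0,100,0]))*4)
print([ (z,(pr('scene',nest((-3,40,z)))-[200,110])*4) for z in(180,)])
"
```

```text
[ 1.61122856e-01  5.98706661e-01  2.09314974e+00 -1.85866275e-04
  4.47323534e-01  2.06461874e+00]
0 [131.2 329.6] [247.6 524. ] dy100mm px 105.55756723229278
50 [128.4 288.8] [244.4 520.8] dy100mm px 107.17760960200592
100 [125.6 245.2] [241.2 517.2] dy100mm px 108.98880676473159
150 [122.4 198.4] [237.6 513.6] dy100mm px 110.26368395804661
200 [119.2 148. ] [233.6 509.2] dy100mm px 111.93212228846558
250 [115.6  94. ] [228.8 504.4] dy100mm px 113.41745897347548
300 [112.  36.] [223.6 498.8] dy100mm px 115.11385668111375
350 [108.  -27.2] [217.6 492.4] dy100mm px 116.69104507201912
400 [103.6 -95.6] [210.4 485.2] dy100mm px 118.08403787133976
[(180, array([388.4, 114.8]))]
```

```bash
python3 -m pendant '[0.04,0,0.003,0,0.5, 0.035,0,0,0,0.5, 0.035,0,0,0,0.5, 0.035,0,0,0,0.5, 0.035,-0.003,0,0,0.5, 0,0,0,0,0.5]'; python3 -c "
from h import *
for n in('scene',):
    im=env.read_camera(n)[:,:,::-1]
    x,y,w,h=dict(scene=(200,110,160,120),top=(170,80,160,150))[n]
    cv2.imwrite(f'pics/{n}7.png',cv2.resize(im[y:y+h,x:x+w],None,fx=4,fy=4))"
```

```text
t: 10.45
eef_pos: [523.6, 117.8, 18.1]
tcp_rot: [-3.141, -0.001, -0.333]
ft_force: [0.2, 0.2, -0.4]
opening: 0.25
```

View pics/scene7.png

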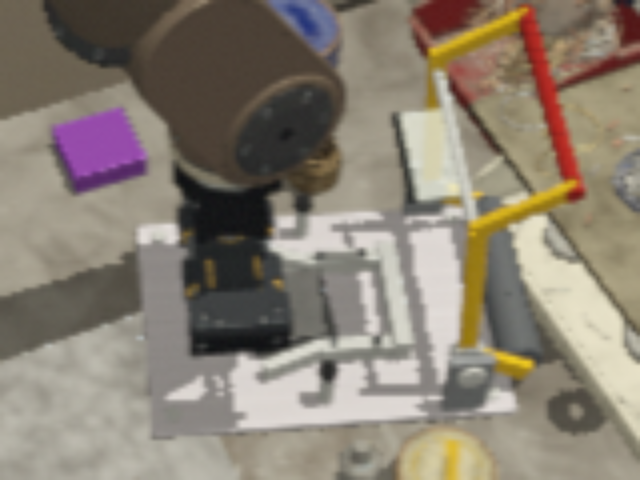

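```bash
python3 -m pendant '[0.02,-0.006,0,0,0.5, 0.02,-0.006,0,0,0.5, 0.02,-0.006,0,0,0.5, 0.02,-0.005,0,0,0.5, 0,0,0,0,0.5]'; python3 -c "
from h import *
for n in('scene',):
    im=env.read_camera(n)[:,:,::-1]
    x,y,w,h=dict(scene=(200,110,160,120),top=(170,80,160,150))[n]
    cv2.imwrite(f'pics/{n}8.png',cv2.resize(im[y:y+h,x:x+w],None,fx=4,fy=4))"
```

```text
t: 11.12
eef_pos: [556.4, 116.3, 18.2]
tcp_rot: [-3.141, -0.001, -0.333]
ft_force: [-0.8, -0.1, 0.7]
opening: 0.25
```

View pics/scene8.png

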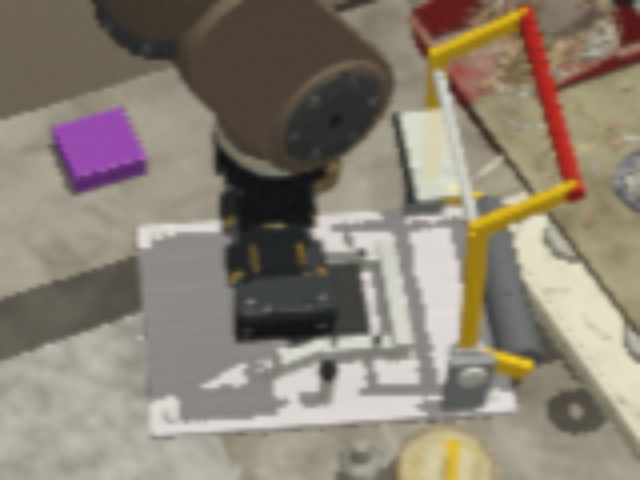

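```bash
python3 -m pendant '[0.015,0,0,0,0.5, 0.015,0,0,0,0.5, 0,0,0,0,0.5]'; python3 -m pendant '[0.01,0,0,0,0.5, 0,0,0,0,0.5]';python3 -m pendant '[0.006,0,0,0,0.5, 0,0,0,0,0.5]'; python3 -c "
from h import *
for n in('scene',):
    im=env.read_camera(n)[:,:,::-1]
    x,y,w,h=dict(scene=(200,110,160,120),top=(170,80,160,150))[n]
    cv2.imwrite(f'pics/{n}9.png',cv2.resize(im[y:y+h,x:x+w],None,fx=4,fy=4))"
```

```text
t: 11.55
eef_pos: [567.5, 112.2, 18.2]
tcp_rot: [-3.141, -0.001, -0.333]
ft_force: [0.2, -0.2, -0.1]
opening: 0.248
t: 11.8
eef_pos: [571.0, 111.1, 18.2]
tcp_rot: [-3.142, -0.0, -0.333]
ft_force: [0.2, -0.8, 0.1]
opening: 0.249
t: 12.05
eef_pos: [571.6, 110.7, 18.1]
tcp_rot: [3.141, 0.003, -0.332]
ft_force: [-6.9, 2.9, 3.4]
opening: 0.25
```

View pics/scene9.png

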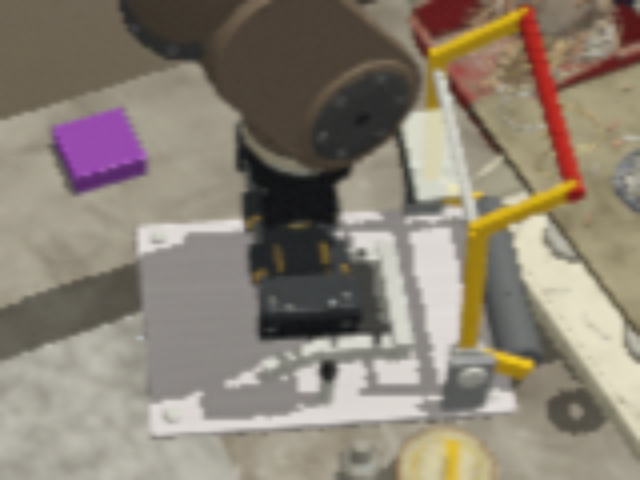

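```bash
python3 -m pendant '[0.005,0,0,0,0.5, 0,0,0,0,0.5]'; python3 -m pendant '[-0.05,0,0,0,0.5, -0.1,0,0,0,0.5, -0.15,0,-0.02,0,0.5, -0.08,0,-0.15,0,0.5, 0,0,-0.15,0,0.5, 0,0,-0.15,0,0.5, -0.05,0,-0.15,0,0.5,0,0,0,0,0.5]'; python3 -c "
from h import *
c,s=np.cos(yaw),np.sin(yaw)
for n in('scene','top'):
    im=env.read_camera(n)[:,:,::-1]
    x,y,w,h=dict(scene=(225,130,110,85),top=(170,80,160,150))[n];k=dict(scene=7,top=4)[n]
    cv2.imwrite(f'pics/{n}10.png',cv2.resize(im[y:y+h,x:x+w],None,fx=k,fy=k,interpolation=cv2.INTER_CUBIC))
    for t in('block_mid','seat'):print(n,t,[(d['confidence'],d['xyz']) for d in env.landmark_of(t,n)])"
```

```text
t: 12.35
eef_pos: [571.7, 110.5, 18.0]
tcp_rot: [3.14, 0.007, -0.332]
ft_force: [-13.5, 6.4, 7.9]
opening: 0.25
t: 13.35
eef_pos: [415.5, 165.6, 264.8]
tcp_rot: [-3.137, -0.007, -0.332]
ft_force: [0.1, 0.1, -0.5]
opening: 0.251
scene block_mid [(0.86, [503.0, 330.5, 6.0]), (0.68, [611.7, 103.7, 18.9])]
scene seat [(0.85, [613.2, 100.7, 9.6])]
top block_mid [(0.69, [611.3, 100.7, 17.7]), (0.65, [507.4, 332.2, 11.6])]
top seat [(0.61, [613.1, 99.9, 7.5]), (0.61, [379.5, 359.3, 1.7])]
```

View pics/scene10.png

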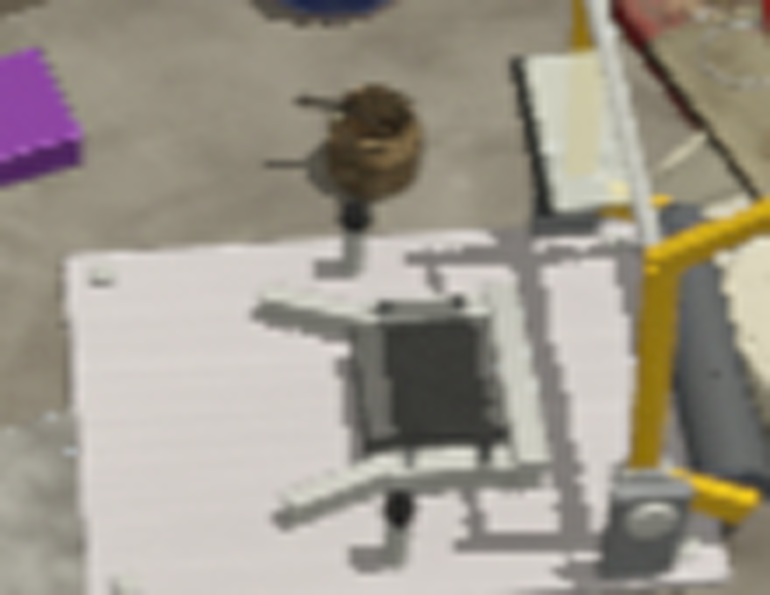

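View pics/top10.png

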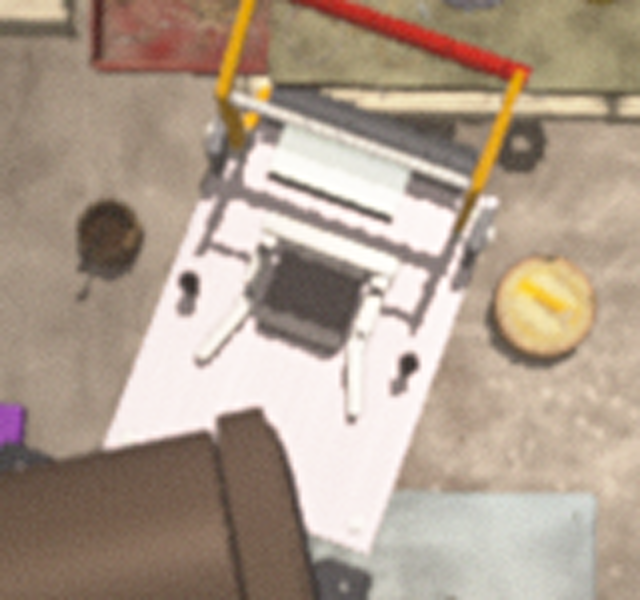

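```bash
python3 -c "
from h import *
c,s=np.cos(yaw),np.sin(yaw)
R=np.array([[c,s],[-s,c]])
f=lambda uv,z:(R@(onz('scene',(uv[0]/7+225,uv[1]/7+130),z)-[642.5,91])).round(1)
print('block',[f(u,30) for u in [(355,325),(485,318),(507,440),(368,445)]],'stop front top edge',[f(u,30) for u in [(487,290),(519,468)]])
im=cv2.imread('pics/scene10.png')[250:560,230:580];cv2.imwrite('pics/s11.png',cv2.resize(im,None,fx=1.8,fy=1.8,interpolation=cv2.INTER_CUBIC))"
```

```text
block [array([-59.1,  28. ]), array([-1.6, 27. ]), array([ -2.1, -39.9]), array([-61.5, -37.3])] stop front top edge [array([ 1.6, 42.7]), array([  0.7, -54.9])]
```

View pics/s11.png

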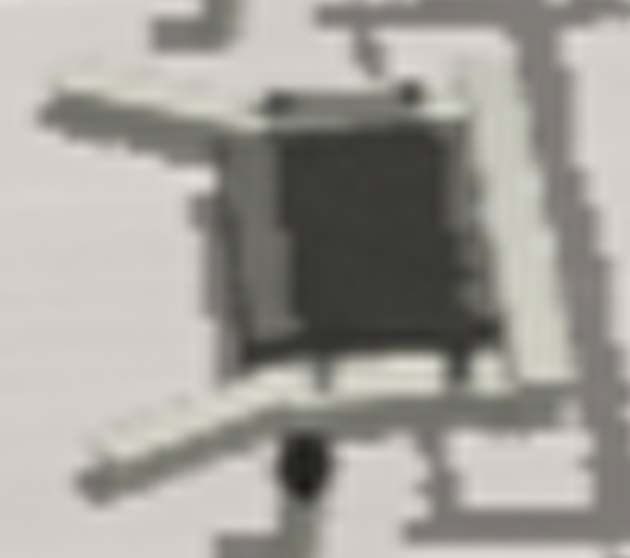

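```bash
python3 -c "
from cell import env
print(env.job_done(), env.state()['t'])"
```

```text
the job is handed in; nothing more can be done
the job is handed in; nothing more can be done
```

The guard is up against its upper stop, and the block has been pushed along the plate to the back stop. I handed the job in at about 13.5 s with the arm clear of everything.

**Guard:** I pushed it up by the red bar with the closed fingers. The first straight push jammed on friction and gave about 50 N at the wrist. That is below the 120 N wrist limit, and by the images only the fingers were on the bar. I backed off and followed the bar's arc with low force. The guard swung on by itself and was still up in both pictures taken after the arm drew back.

**Block:** I pushed it in with two slightly opened fingers, and the flared rails centred it. At the end the force rose to 7–8 N and then about 17 N with almost no further movement, which means a solid stop.

**Last checks:**
- The block detection lies within about 2 to 4 mm of the seat detection.
- Edge measurements in the scene picture put the block 2 to 4 mm short of the stop, which is about the pixel and calibration error. I relied on the contact force as proof that it is fully home.
- In the last close-up pictures, the jar, the yellow tin and the purple look-alike appeared unmoved. I did not measure any of the bystanders.

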